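Power up the weighing station in order

ROBOT

A 7-joint arm with a two-finger parallel gripper is mounted at the origin on the work surface. World frame = base frame: x ahead of the robot, y to its left, z up, the work surface at z = 0. Lengths are in m, angles in rad, forces in N, time in s.
With the tool pointing down it reaches from about 0.425 to 0.875 m from the base axis. Payload 4.7 kg.
Tool frame: the origin (TCP) lies on the centre line of the jaws, within the pads' length; the fingertips stand 19 mm ahead of it and the grasp point (between the pads) is the TCP (ctrl.tip_extent is the distance from the TCP to the fingertips, in m); z points along the fingers, y is the line along which they close (so a half turn about z gives the same grasp; the last joint's range is limited). The gripper opens to 87 mm and grips with 3 to 60 N. Pads are 19 mm wide; open, the fingers measure 117 mm over their backs; the gripper's body (75 mm by 190 mm) begins 51 mm behind the grasp point.
Start: joints at [0.014, 0.321, -0.07, 1.45, 0.023, 1.371, -0.057], TCP at [0.65, -0, 0.242] pointing down, gripper open.
Joint ranges: [-2.86, 2.86], [-0.3, 2.09], [-1.38, 1.24], [0.06, 2.45], [-1.56, 4.7], [0.09, 2.05], [-2.69, 2.69]. Speed limits (rad/s): [2.57, 2.57, 3.14, 3.14, 3.14, 3.14, 3.14].

INTERFACE

Orientations are given as a 3x3 rotation matrix whose columns are the frame's x, y, z axes.
In Python, from bench import ctrl gives the robot as it stands. Calls block until the motion is done:
- ctrl.move_to(position, orientation): joint-space move of the TCP to a pose.
- ctrl.line_to(position, feed=0.15, attitude=None, contact_N=None): straight line of the TCP; attitude=None keeps the orientation; feed is the mean speed in m/s. With contact_N (N) it stops when the force on the tool has changed by that much, and returns True; else False.
- ctrl.move_j(angles): joint-space move.
- ctrl.command_gripper(opening): finger opening in m; the grip force is fixed at half the most; returns when the fingers have stopped.
- ctrl.dwell(seconds).
- ctrl.inverse_kinematics(position, orientation): joint angles nearest the present ones, or None.
- ctrl.read_camera(name): name is "scene" or "side" or "wrist"; returns a dict with "img" (420x560x3 uint8, blue, green, red), "intrinsics" (3x3 intrinsics, pixels), "pose" (4x4, takes a point from camera to world coordinates). Camera axes: x right, y down, z forward; pixel columns grow to the right and rows downward; lengths in m; the calibration is good to about 2 mm. A picture is of the moment at which its call begins. There is no depth.
A pose or a line that the arm cannot do raises ctrl.IKError and nothing moves.
- ctrl.hand_in(): hands the job in, once; it reports no verdict.
Trained networks look in the newest picture that a camera, given by its name, has taken for a name from the list of things; names that differ only in an ending like _2 or _b are one class to them, and where a whole thing is asked for, a point or a joint stands for the part that bears it (a point fixed in the world has none). Each returns a list of dicts, best first, with "score" (0 to 1); they miss things now and then, are a little off and sometimes report something else, mostly with a low value. They report only what shows in the picture. A call takes as long as a camera call.
- ctrl.look_for(camera, thing): "extent" ([left, top, right, bottom] in pixels, round what is visible of it).
- ctrl.trace(camera, thing): "mask" (420x560 bool, what is visible of it) and "extent" ([left, top, right, bottom] in pixels, round what is visible of it).
Readings, each from a call of its own:
- ctrl.current_t(): time.
- ctrl.current_joint_pos(): joint angles.
- ctrl.current_joint_vel(): joint speeds.
- ctrl.current_joint_efforts(): joint torques, N m.
- ctrl.current_tcp_pos(): TCP position.
- ctrl.current_orientation(): TCP orientation.
- ctrl.current_contact_force(): force on the tool from outside, world axes, zero at the start.
- ctrl.current_torque(): the same for the moment, N m.
- ctrl.current_opening(): finger opening in m.
Only numpy, scipy, OpenCV 4.12 (cv2) and the standard library are available. Lean on these libraries where they do the work, as an engineer would, in place of code of your own. Each camera call takes 0.05 s, during which the arm holds its last target. There are 200 camera calls.

TASK

Switch on the weighing station in the right order by pressing the green-marked half of each rocker switch fully down: first the red rocker on the socket strip, then the black one on the scale, and last the black one on the label printer. Leave all three switched on. Only press: do not lift or shove the scale, the printer or anything else standing on the table.

Things in the scene. Friction and masses are not known exactly. Their poses are not given: they have to be found in the camera images.
- strip: white bench socket strip fixed to the table, 70 (x) x 300 (y) x 45 mm high, blue end caps, three round sockets, red rocker near its +y end; origin at the centre of its underside
- strip_on (a point): centre of the face of the green-barred half of the red socket strip rocker, 16 mm out from its hinge; moves with it. Rocker: two 24 mm halves in a shallow V, 28 mm wide. x axis: level when off, along the rocker from the hinge to the marked end (the strip's +y). Point is 55 mm above the table when off, 6 mm lower when on; the marked half's outer end is 3 mm higher than it when off
- strip_rocker (a joint): rad: 0 = off (plain half level, marked half sloping up 0.4 rad away from the hinge), 0.40 = fully on (marked half level at its stop, its face 4 mm above the housing around it). Starts at 0 to 0.05. Held by friction: it stays where it is left; about 2 to 4 N on the marked half moves it
- scale: grey bench scale, loose on the table, about 2.5 kg, 240 (x) x 220 (y) x 50 mm high, with a steel pan (170 x 200 mm, top 65 mm up) over its rear part; display and black rocker on the bare front strip (-x side, toward the robot); origin at the centre of its underside
- scale_on (a point): centre of the face of the green-barred half of the black scale rocker, 16 mm out from its hinge; moves with it. Rocker: two 24 mm halves in a shallow V, 28 mm wide. x axis: level when off, along the rocker from the hinge to the marked end (the scale's +y). Point is 60 mm above the table when off, 6 mm lower when on; the marked half's outer end is 3 mm higher than it when off
- scale_rocker (a joint): rad: 0 = off (plain half level, marked half sloping up 0.4 rad away from the hinge), 0.40 = fully on (marked half level at its stop, its face 4 mm above the housing around it). Starts at 0 to 0.05. Held by friction: it stays where it is left; about 2 to 4 N on the marked half moves it
- printer: white label printer, loose on the table, 2 kg, 200 (x) x 180 (y) x 120 mm high (grey lid to 129 mm behind the switch), paper slot in its front (-x, toward the robot), black rocker on its top near the front edge; origin at the centre of its underside. Scale and printer may stand either way round, left or right
- printer_on (a point): centre of the face of the green-barred half of the black printer rocker, 16 mm out from its hinge; moves with it. Rocker: two 24 mm halves in a shallow V, 28 mm wide. x axis: level when off, along the rocker from the hinge to the marked end (the printer's -y). Point is 130 mm above the table when off, 6 mm lower when on; the marked half's outer end is 3 mm higher than it when off
- printer_rocker (a joint): rad: 0 = off (plain half level, marked half sloping up 0.4 rad away from the hinge), 0.40 = fully on (marked half level at its stop, its face 4 mm above the housing around it). Starts at 0 to 0.05. Held by friction: it stays where it is left; about 2 to 4 N on the marked half moves it
- crate: red open crate standing on the scale's pan, 100 x 120 x 55 mm high; its top is 120 mm above the table; origin at the centre of its underside
- roll: paper label roll standing on its flat end, 84 mm across, 50 mm high; origin at the centre of its underside
- mug: blue mug, 80 mm across, 90 mm high; origin at the centre of its underside
- jar: small white-lidded jar with a paper label, 64 mm across, 100 mm high; origin at the centre of its underside
- driver: orange-handled screwdriver lying on the table, some 200 mm long, handle toward its -x; origin under its middle

How it is judged:
On the way, in this order (a step that is already met when the one before it is completed fails the run):
1. the rocker of the socket strip is fully on (value of joint strip_rocker above 0.34 rad), for 0.2 s.
2. the rocker of the scale is fully on (value of joint scale_rocker above 0.34 rad), for 0.2 s.
3. the rocker of the label printer is fully on (value of joint printer_rocker above 0.34 rad), for 0.2 s.
At the end, for the whole second after the job is handed in: all three rockers are fully on (past 0.34 of 0.40 rad), the scale and printer within 20 mm and every other loose thing within 30 mm of where it stood (value of joint each of strip_rocker, scale_rocker, printer_rocker above 0.34 rad and distance of each of scale, printer from where it was at the start of the episode below 0.02 m and distance of each of crate, roll, mug, jar, driver from where it was at the start of the episode below 0.03 m); the robot touches nothing.
It fails at once if the scale is switched on (past half way) while the socket strip is off (value of joint scale_rocker above 0.2 rad and value of joint strip_rocker below 0.3 rad).
It fails at once if the printer is switched on (past half way) while the scale or the strip is off (value of joint printer_rocker above 0.2 rad and value of joint any of scale_rocker, strip_rocker below 0.3 rad).
It fails at once if the scale or the printer is lifted or shoved by more than 20 mm (distance of any of scale, printer from where it was at the start of the episode above 0.02 m).
It fails at once if another loose thing is lifted, carried or knocked by more than 30 mm (distance of any of crate, roll, mug, jar, driver from where it was at the start of the episode above 0.03 m).
It also fails if it takes over 56 s, if anything falls off the work surface, if the arm or the gripper's body presses on something with over 40 N, if the wrist force passes 120 N, or if a joint passes its speed limit or range.

## Working session

There is one attempt and no reset: what is moved stays moved. The work goes in short steps, each a Python script; the robot and the scene stay as the last script left them, time stands still between calls to the robot, and variables do not carry over. Pictures are saved under pics/ and viewed, on a budget of 10 in all, crops included, one or two more only if the job needs it, and the job is handed in when it is done.

```bash
mkdir -p pics
cat > h.py <<'E'
import numpy as np, cv2
from bench import ctrl
def ray(c,u,v,z):
    K=np.array(c["intrinsics"]);T=np.array(c["pose"])
    d=T[:3,:3]@np.linalg.solve(K,[u,v,1.]);o=T[:3,3]
    return o+d*(z-o[2])/d[2]
def proj(c,p):
    T=np.array(c["pose"]);q=T[:3,:3].T@(np.array(p)-T[:3,3]);q=np.array(c["intrinsics"])@q
    return q[:2]/q[2]
E
python3 - <<'E'
from h import *
for n in ["scene","side"]:
    c=ctrl.read_camera(n); cv2.imwrite(f"pics/{n}0.png",c["img"]); print(n,np.round(c["pose"],3).tolist())
    for t,z in [("strip_on",.055),("scale_on",.06),("printer_on",.13)]:
        for r in ctrl.look_for(n,t)[:2]:
            e=r["extent"];u,v=(e[0]+e[2])/2,(e[1]+e[3])/2
            print(t,round(r["score"],2),np.round(e),ray(c,u,v,z).round(3))
E
```

```text
scene [[-0.234, 0.584, -0.777, 1.439], [0.972, 0.159, -0.174, 0.135], [0.022, -0.796, -0.605, 0.795], [0.0, 0.0, 0.0, 1.0]]
scale_on 0.58 [216. 224. 231. 233.] [ 0.621 -0.216  0.06 ]
scale_on 0.19 [383. 235. 404. 250.] [0.556 0.249 0.06 ]
printer_on 0.46 [385. 234. 405. 250.] [0.638 0.242 0.13 ]
side [[0.992, -0.091, 0.085, 0.472], [-0.124, -0.669, 0.732, -0.731], [-0.009, -0.737, -0.676, 0.743], [0.0, 0.0, 0.0, 1.0]]
strip_on 0.41 [228. 184. 236. 196.] [0.454 0.126 0.055]
scale_on 0.66 [300. 275. 320. 293.] [ 0.608 -0.232  0.06 ]
```

View pics/scene0.png

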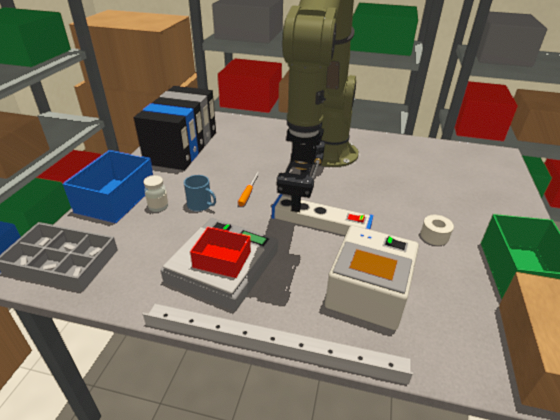

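View pics/side0.png

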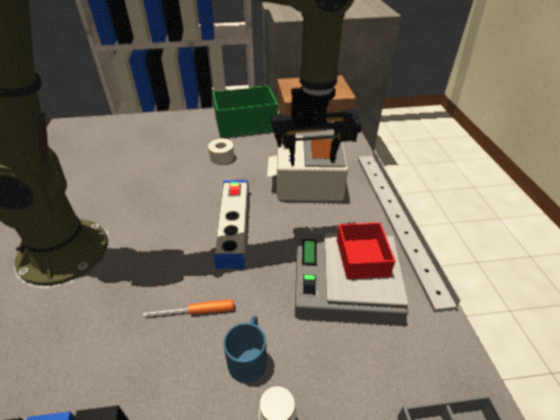

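Both views agree: the green halves are at the +y end on the strip (scene ~357,218; side 235,186) and scale (side 309,277), and at the -y end on the printer (scene ~390,240). Next I take closer wrist views, with the gripper closed.

Run:
```python
from h import *
R=np.array(ctrl.current_orientation()); print(R.round(2).tolist())
ctrl.command_gripper(0.0); print(ctrl.current_opening())
R0=np.array([[1,0,0],[0,-1,0],[0,0,-1.]])
if R[0,0]<0: R0=R0@np.diag([-1,-1,1])
ims=[]
for i,(t,p,z) in enumerate([("strip_on",(.48,.12),.055),("scale_on",(.6,-.23),.06),("printer_on",(.62,.25),.13)]):
    ctrl.move_to([p[0],p[1],.25 if z<.1 else .30],R0)
    ctrl.dwell(.2)
    c=ctrl.read_camera("wrist"); 
    print(t,np.round(np.array(c["pose"])[:3,3],3),ctrl.current_t())
    for r in ctrl.look_for("wrist",t)[:3]:
        e=r["extent"];u,v=(e[0]+e[2])/2,(e[1]+e[3])/2
        print(t,round(r["score"],2),np.round(e),ray(c,u,v,z).round(4))
    im=c["img"].copy();np.savez(f"w{i}.npz",**{k:np.array(c[k]) for k in("img","intrinsics","pose")})
    ims.append(im)
cv2.imwrite("pics/w.png",cv2.resize(np.vstack([np.hstack(ims[:2]),np.hstack([ims[2],ims[2]*0])]),(800,600)))
```

```text
[[0.0, 1.0, -0.0], [1.0, -0.0, -0.0], [-0.0, -0.0, -1.0]]
0.0008263660138224214
strip_on [0.559 0.12  0.393] 3.7667
strip_on 0.92 [233. 189. 279. 221.] [0.4621 0.1418 0.055 ]
scale_on [ 0.679 -0.228  0.393] 5.45
scale_on 0.8 [252. 162. 302. 197.] [ 0.6102 -0.2274  0.06  ]
printer_on [0.699 0.249 0.443] 7.5083
```

View pics/w.png

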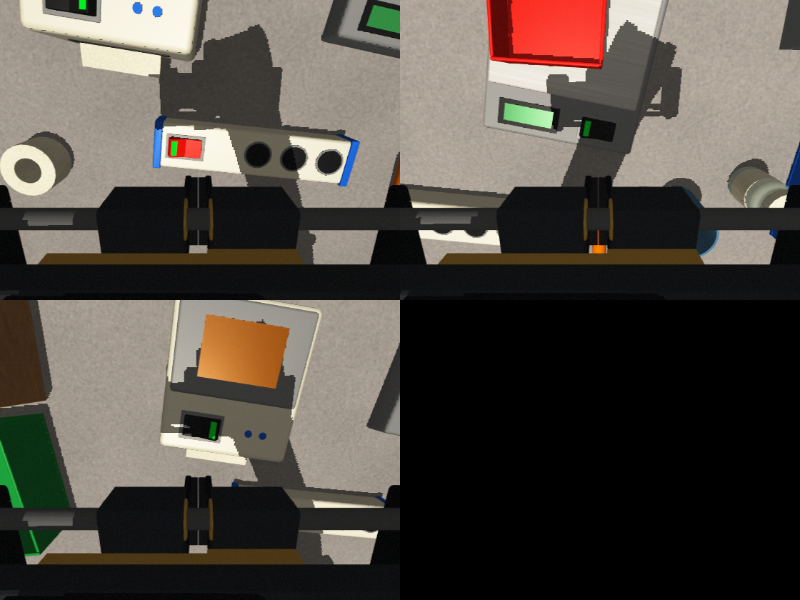

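The wrist panels show each rocker clearly: strip at panel (185,147), with green at the left (+y); scale at (597,128), green left (+y); printer at (202,427), green right (-y). I'll measure the green bars and check them on zoomed crops.

Run:
```python
from h import *
out=[]
for i,(ctr,z,s) in enumerate([((255,206),.056,1),((274,179),.061,1),((283,178),.131,-1)]):
    c=dict(np.load(f"w{i}.npz"));im=c["img"]
    hsv=cv2.cvtColor(im,cv2.COLOR_BGR2HSV)
    m=cv2.inRange(hsv,(45,120,40),(80,255,255))
    M=np.zeros_like(m);x,y=ctr;M[y-22:y+23,x-32:x+33]=m[y-22:y+23,x-32:x+33]
    n,l,st,ce=cv2.connectedComponentsWithStats(M);k=1+np.argmax(st[1:,4])
    pts=np.argwhere(l==k)[:,::-1].astype(np.float32)
    W=np.array([ray(c,u,v,z)[:2] for u,v in pts]);g=W.mean(0)
    box=cv2.boxPoints(cv2.minAreaRect((W*1000).astype(np.float32)))
    e1,e2=box[1]-box[0],box[2]-box[1]; L,S=(e1,e2) if np.linalg.norm(e1)>np.linalg.norm(e2) else (e2,e1)
    d=S/np.linalg.norm(S); d*=np.sign(d[1])*s
    print(i,"f",c["intrinsics"][0,0],"green",g.round(4),"size",np.linalg.norm(L).round(1),np.linalg.norm(S).round(1),"dir",d.round(3))
    crop=cv2.resize(im[y-35:y+35,x-45:x+45],None,fx=5.5,fy=5.5,interpolation=cv2.INTER_CUBIC)
    for q in range(-36,13,6):
        p=proj(c,[*(g+d*q/1000),z]); p=((p-[x-45,y-35]+.5)*5.5).astype(int); cv2.circle(crop,tuple(map(int,p)),2,(255,0,255),-1)
    out.append(crop)
o=np.vstack([np.hstack(out[:2]),np.hstack([out[2],out[2]*0])]);cv2.imwrite("pics/z.png",cv2.resize(o,(800,600)))
```

```text
0 f 339.42803282789833 green [0.4597 0.155 ] size 20.7 7.2 dir [0.032 1.   ]
1 f 339.42803282789833 green [ 0.6104 -0.212 ] size 22.7 8.6 dir [0.188 0.982]
2 f 339.42803282789833 green [0.6323 0.2299] size 22.8 8.7 dir [-0.15  -0.989]
```

View pics/z.png

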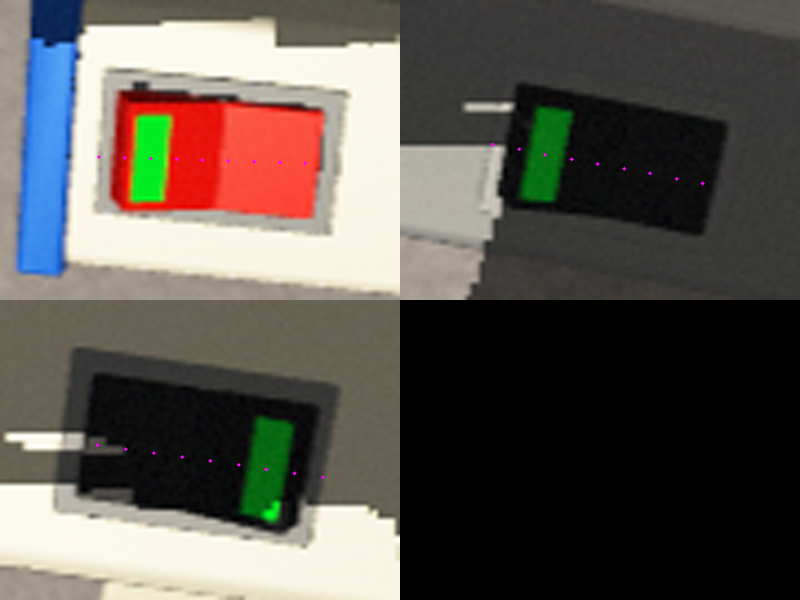

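```bash
cat >> h.py <<'E'
def press(g,d,zon,out=.003):
    d=np.array(d)/np.linalg.norm(d); p=np.array(g)+out*d
    y=np.array([*d,0]); y=-y if y[1]>0 else y
    z=np.array([0,0,-1.]); R=np.column_stack([np.cross(y,z),y,z]); te=ctrl.tip_extent
    ctrl.move_to([*p,zon+te+.12],R)
    ctrl.line_to([*p,zon+te+.025])
    f0=np.array(ctrl.current_contact_force())
    hit=ctrl.line_to([*p,zon+te-.003],feed=.02,contact_N=12)
    print("hit",hit,"tip-face mm",round((ctrl.current_tcp_pos()[2]-te-zon)*1e3,2),"F",(np.array(ctrl.current_contact_force())-f0).round(1))
    ctrl.dwell(.3)
    ctrl.line_to([*p,zon+te+.12]); print("t",ctrl.current_t())
def snap(pos,name):
    ctrl.move_to(pos,np.diag([1,-1,-1.])); ctrl.dwell(.2)
    c=ctrl.read_camera("wrist"); cv2.imwrite(name,c["img"])
E
python3 - <<'E'
from h import *
press((.4597,.155),(.1,.995),.049)
snap([.48,.12,.25],"pics/s1.png")
im=cv2.imread("pics/s1.png")[171:241,210:300]; a=np.load("w0.npz")["img"][171:241,210:300]
cv2.imwrite("pics/s1c.png",cv2.resize(np.hstack([a,im]),None,fx=4,fy=4))
E
```

```text
hit True tip-face mm 0.4 F [-0.6 -0.9  5.4]
t 11.6167
```

View pics/s1c.png

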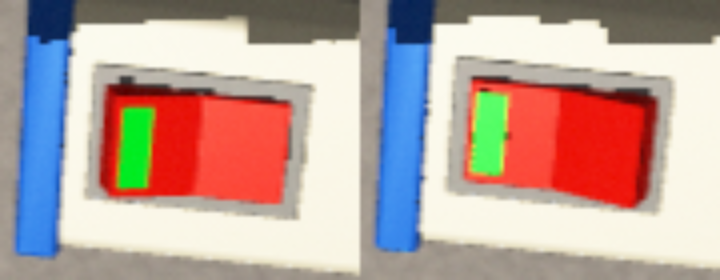

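The after crop (right) shows the shading swapped: the marked half is now level and the plain half is raised. The tip stopped 0.4 mm above the nominal on-height, so the strip is on. Next is the scale, with the printer to follow if the stop height is good.

Run:
```python
from h import *
press((.6104,-.212),(.188,.982),.054)
snap([.6,-.23,.25],"pics/s2.png")
im=cv2.imread("pics/s2.png")[130:230,210:340]; a=np.load("w1.npz")["img"][130:230,210:340]
cv2.imwrite("pics/s2c.png",np.minimum(255,2.5*cv2.resize(np.hstack([a,im]),None,fx=3,fy=3)).astype(np.uint8))
```

```text
hit True tip-face mm 0.47 F [ 0.4 -1.1  5.4]
t 16.8
```

View pics/s2c.png

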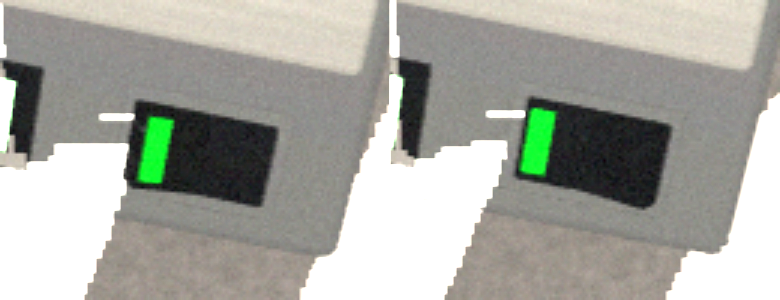

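The scale rocker flipped (its plain end now looks wider, as on the strip) and the scale did not move. Now the printer.

Run:
```python
from h import *
ctrl.line_to([.6,-.23,.30])
press((.6323,.2299),(-.15,-.989),.124)
snap([.62,.25,.30],"pics/s3.png")
im=cv2.imread("pics/s3.png")[130:230,220:350]; a=np.load("w2.npz")["img"][130:230,220:350]
cv2.imwrite("pics/s3c.png",np.minimum(255,2*cv2.resize(np.hstack([a,im]),None,fx=3,fy=3)).astype(np.uint8))
c=ctrl.read_camera("side"); cv2.imwrite("pics/side1.png",c["img"])
```

```text
hit True tip-face mm 0.5 F [-1.  -0.4  4.8]
t 22.7667
```

View pics/s3c.png

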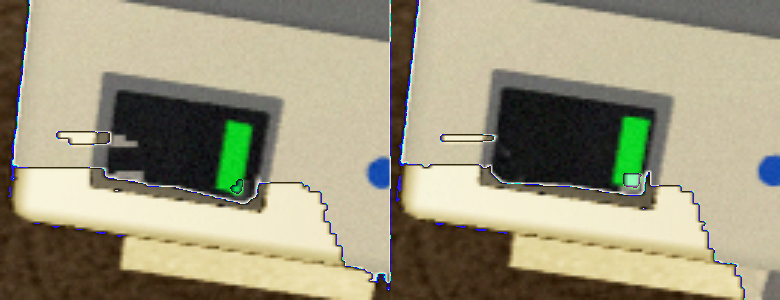

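View pics/side1.png

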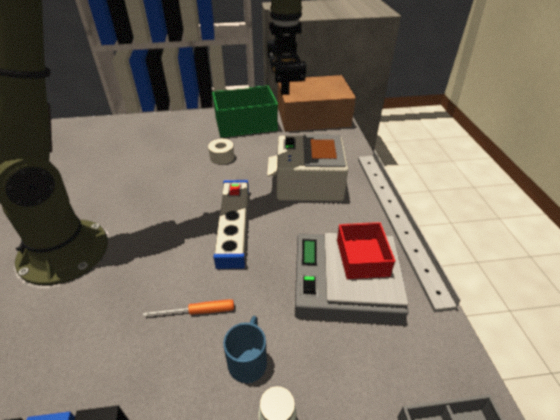

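```bash
python3 -c "
from bench import ctrl
ctrl.hand_in(); print(ctrl.current_t())"
```

```text
the job is handed in; nothing more can be done
the job is handed in; nothing more can be done
```

I switched on all three rockers in order (strip, scale, printer), pressing each once from above with the closed fingertips. The last press ended at about 23 s, and I then handed the job in; no verdict is reported.

- **Presses:** each one stopped on the 12 N contact limit, with the fingertips 0.4–0.5 mm above the nominal fully-on height. I read that as the rocker at its stop. The rocker angles can't be read directly, so this rests on the stop height and the pictures.
- **Force reading:** the force read just after each stop was only about 5 N, below the 12 N that triggered it. I did not look into the difference.
- **Pictures:** the wrist views before and after show the strip and scale rockers clearly flipped. The printer view shows the same change, but shadow makes it less clear.
- **Other things:** by eye, the final side view shows the scale, printer, crate, roll, mug, jar and screwdriver where they stood. The arm was left clear, above the printer.

I did not measure how far anything had moved, or re-check the strip and scale rockers from close by after the printer press.

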